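Quarantine the swollen battery cell

TASK

One of the three phone battery cells on the blue repair mat has swollen: the thick one with the bulging top. Pick it up without squeezing it with more than 15 N and set it down gently, not dropped or pressed, lying flat, bulge up, in the middle of the white ceramic tile in the steel tray, its length along the tile's length. Leave the two flat cells where they lie.

Things in the scene. Friction and masses are not known exactly. Their poses are not given: they have to be found in the camera images.
- swollen_center (a point): The swollen pouch cell: rigid foil slab 66 mm long (x), 46 wide (y), 15 thick, 60 g: upright sides 10 mm high, above them a bulge 5 mm high set in from the edges; thin black strip on top at its +x end. Point: its centre, half-way up, 7.5 mm above its underside; z up. Loose on the 3 mm thick blue mat, turned up to 35 degrees. A pinch of 3 to 8 N across the 46 mm holds it; more than 15 N ruins it.
- tile_top (a point): Centre of the upper face of the white ceramic tile, 104 mm long (x) by 82 mm wide (y), z up, 14 mm above the bench. The tile stands in the middle of an open steel tray 160 x 140 mm, whose walls are 12 mm high (2 mm lower than the tile). Tray and tile are fixed, left or right of the mat, turned up to 18 degrees.
- flat_long_center (a point): A sound pouch cell, flat, same foil and strip, 92 mm long (x), 40 mm wide (y), 5 mm thick, loose on the mat; the point is its centre, half-way up. Not to be disturbed.
- flat_wide_center (a point): A sound pouch cell, flat, same foil and strip, 78 mm long (x), 56 mm wide (y), 5 mm thick, loose on the mat; the point is its centre, half-way up. Not to be disturbed.
Things that resemble listed ones, but are neither listed nor needed, are in the scene too. What is meant by the part that bears tile_top is not orange or purple, and is the larger of those in its own colour.

How it is judged:
By the outcome, as a careful person would: the job done as asked, in the order asked, and still so for the second after the job is handed in, with the robot touching nothing.
It also fails if it takes over 40 s, if anything falls off the work surface, if the arm or the gripper's body presses on something with over 40 N, if the wrist force passes 120 N, or if a joint passes its speed limit or range.

ROBOT

A 6-joint arm with a two-finger parallel gripper is mounted at the origin on the work surface. World frame = base frame: x ahead of the robot, y to its left, z up, the work surface at z = 0. Lengths are in m, angles in rad, forces in N, time in s.
With the tool pointing down it reaches from about 0.35 to 0.975 m from the base axis. Payload 4.9 kg.
Tool frame: the origin (TCP) lies midway between the tips of the shut fingers; the grasp point (between the pads) lies 19 mm behind it; z points along the fingers, y is the line along which they close (so a half turn about z gives the same grasp; the last joint's range is limited). The gripper opens to 85 mm and grips with 20 to 120 N. Pads are 22 mm wide; open, the fingers measure 114 mm over their backs; the gripper's body (76 mm by 85 mm) begins 54 mm behind the grasp point. The pads swing forward as they close: fully open they stand 13 mm farther back than shut.
Start: joints at [1.048, 0.053, 1.613, -0, 1.476, -0.119], TCP at [0.246, 0.575, 0.231] pointing down, gripper open.
Joint ranges: [-3.01, 3.01], [-1.01, 2.22], [0.06, 2.58], [-1.02, 4.17], [0.09, 2.62], [-3.14, 3.14]. Speed limits (rad/s): [2.57, 2.57, 3.14, 3.14, 3.14, 3.14].

INTERFACE

Orientations are given as a unit quaternion [w, x, y, z].
In Python, from plant import * gives the robot as it stands.
- The arm moves only by the tool jog_arm, never from a script. Its argument "targets" is a list of rows, each a list of 3 entries, a list of its own where there are three numbers: the shift along the tool's x, y, z in units of 25 mm (1.0 is 25 mm), then the turn, a rotation vector about the tool's x, y, z in units of 8 degrees (1.0 is 8 degrees), then the opening in per cent of the stroke, from 0 (shut) to 100 (fully open). A call has 1 to 8 rows; each row is the pose to reach, as a shift and turn from the pose commanded when the call began, along the tool's axes at that moment; what a row does not reach only later rows make up. A row lasts 1/8 s, in which the tool goes at most 62.5 mm and 10.7 degrees, less where a joint would pass 70% of its speed; a pose out of reach is approached as far as the arm can. A call with a gripper value outside its range is refused whole. The fingers move at their own pace and stop on an object; the grip force is fixed at half the most. Time passes only in rows, so rows that repeat a pose let the fingers close. It gives the time, the measured TCP pose, the force, the opening and the grip force at its end, in the units of the state.
- state(): the state, without advancing time (a new reading comes with each control period).
- grab_frame(name): name is "side" or "top" or "wrist"; returns (picture, depth): 384x512x3 uint8, red, green, blue; 384x512 float32, m along the optical axis (not along the pixel's ray), 0 where there is no reading.
- camera_params(name): a dict with "fovy" (degrees; the focal length in pixels is half the picture's height over the tangent of half this angle, whatever the lens; pixels are square), "cx", "cy" (the principal point, pixels), "dist" ([k1, k2, p1, p2, k3] as OpenCV has them; the pictures are not rectified), "rvec" (rotation vector, rad) and "tvec" (3), from world to camera coordinates, as OpenCV has them; the wrist camera has in their place "hand_eye" (4x4, takes a point from camera to tool coordinates, whose origin is the TCP and whose axes are the flange's). Camera axes: x right, y down, z forward; pixel columns grow to the right and rows downward; lengths in m; the calibration is good to about 2 mm. A picture is of the moment at which its call begins: read the wrist's pose just before it. camera_params takes no time and is no camera call.
- job_done(): hands the job in; it is judged then, once.
The state is a dict: "time": time; "joint_pos": joint angles; "joint_vel": joint speeds; "joint_efforts": joint torques, N m; "tool_pos": TCP position; "tool_rot": TCP orientation; "contact_force": force on the tool from outside, world axes, zero at the start; "ft_torque": the same for the moment, N m; "gripper_width": opening from 0.0 (shut) to 1.0 (fully open); "grasp_force": force on a finger pad.
Only numpy, scipy, OpenCV 4.12 (cv2) and the standard library are available. Lean on these libraries where they do the work, as an engineer would, in place of code of your own. Each camera call takes 0.05 s, during which the arm holds its last target. There are 200 camera calls.

## Working session

There is one attempt and no reset: what is moved stays moved. The work goes in short steps, Python scripts to look and compute and a tool call to move; the robot and the scene stay as the last step left them, time stands still between calls to the robot, and variables do not carry over. Pictures are saved under pics/ and viewed, at most 10 in all, crops included, and the job is handed in when it is done.

Besides the shell and the picture viewer there is one more tool, called as name(argument=value, ...), one argument or row to a line, values as JSON. jog_arm: Moves the arm, as the interface text tells. Its arguments: {"type":"object","properties":{"targets":{"type":"array"}},"required":["targets"]}

```bash
mkdir -p pics; ls
cat > h.py <<'E'
from plant import *
import numpy as np, cv2
from scipy.spatial.transform import Rotation as R
def grab(n,fn=None):
    s=state(); p,d=grab_frame(n)
    if fn: cv2.imwrite('pics/'+fn,p[:,:,::-1])
    return s,p,d
def KT(n,s):
    c=camera_params(n); f=192/np.tan(np.radians(c['fovy'])/2)
    K=np.array([[f,0,c['cx']],[0,f,c['cy']],[0,0,1]])
    if 'hand_eye' in c:
        q=s['tool_rot']; T=np.eye(4); T[:3,:3]=R.from_quat([q[1],q[2],q[3],q[0]]).as_matrix(); T[:3,3]=s['tool_pos']
        T=T@np.array(c['hand_eye'])
    else:
        r=cv2.Rodrigues(np.array(c['rvec'],float))[0]; T=np.eye(4); T[:3,:3]=r.T; T[:3,3]=-r.T@np.array(c['tvec'])
    return K,np.array(c['dist'],float),T
def plane(n,s,px,z):
    "pixels -> world points on height z"
    K,D,T=KT(n,s)
    u=cv2.undistortPoints(np.array(px,float).reshape(-1,1,2),K,D).reshape(-1,2)
    r=np.c_[u,np.ones(len(u))]@T[:3,:3].T
    return T[:3,3]+r*((z-T[2,3])/r[:,2])[:,None]
def deep(n,s,px,d):
    K,D,T=KT(n,s)
    u=cv2.undistortPoints(np.array(px,float).reshape(-1,1,2),K,D).reshape(-1,2)
    z=np.array([d[int(p[1]),int(p[0])] for p in px])
    return (np.c_[u,np.ones(len(u))]*z[:,None])@T[:3,:3].T+T[:3,3]
E
python3 - <<'E'
from h import *
s,p,d=grab('top','top0.png'); print(s)
s,p,d=grab('side','side0.png')
a=cv2.imread('pics/top0.png');cv2.imwrite('pics/top0b.png',cv2.resize(a,(800,600),interpolation=cv2.INTER_CUBIC))
E
```

```text
pics
{'time': 0.0, 'joint_pos': array([ 1.04801042e+00,  5.33950606e-02,  1.61429470e+00,  1.13516331e-05,
        1.47599255e+00, -1.18993370e-01]), 'joint_vel': array([-0.00141203,  0.00269927, -0.00048588, -0.00073506, -0.00022302,
       -0.00076654]), 'joint_efforts': array([-2.20316535e-03, -3.93696213e+01, -3.70168412e+01, -3.82693006e-04,
        7.21089717e-03, -1.00877054e-05]), 'tool_pos': array([0.24524844, 0.5741969 , 0.23003891]), 'tool_rot': array([-3.34911502e-04,  2.00527864e-01,  9.79687442e-01, -9.89712885e-04]), 'contact_force': array([-0.10224481, -0.15177973, -0.81885835]), 'ft_torque': array([-0.01911252,  0.00269191, -0.01369397]), 'grasp_force': 0.0, 'gripper_width': 0.9976765210430828}
```

View pics/top0b.png

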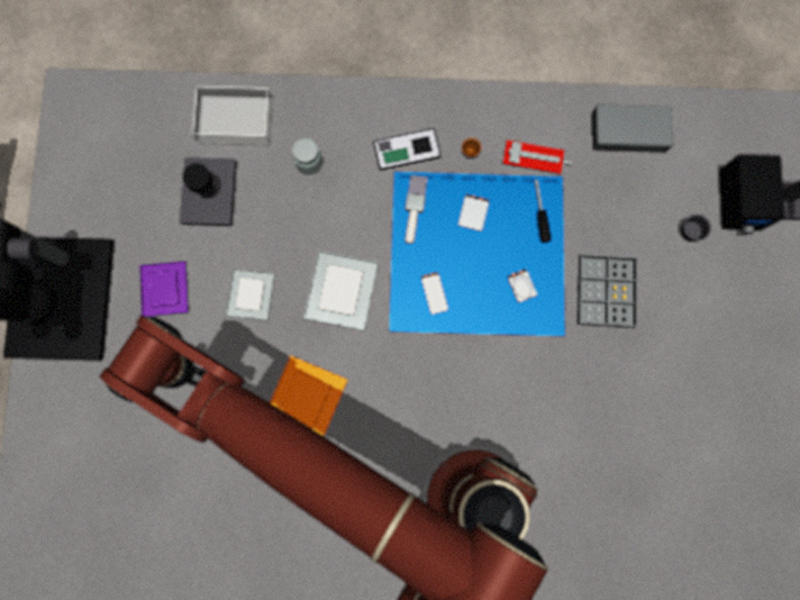

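View pics/side0.png

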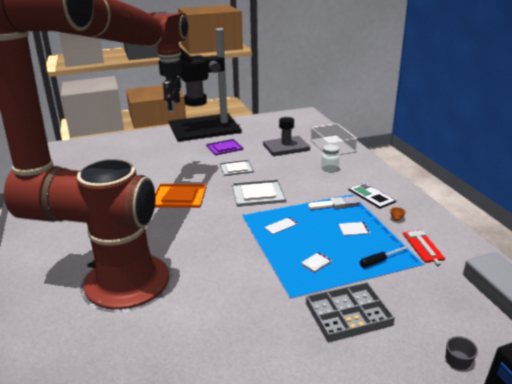

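The top picture (800x600 px) shows three cells that could be the swollen one: (474,212), (434,294) and (522,286). The last is the shortest and looks bulged. For the tile, the candidates are the larger steel tray at (341,291), a smaller one at (250,294), a purple one at (164,288) and an orange one at (310,395). There is also a glassy box at (232,115). I choose the cell at (522,286) and the tile at (341,291), and will check both by measuring.

Run:
```python
from h import *
s=state(); k=512/800
for n,c,z in [('A',(474,212),.008),('B',(434,294),.008),('C',(522,286),.018),('tile',(341,291),.014),('tilesmall',(250,294),.014)]:
    print(n,plane('top',s,[np.array(c)*k],z).round(4))
# tile corners
print(np.array(plane('top',s,np.array([(327,262),(366,267),(356,319),(317,311)])*k,.014)).round(3))
a=cv2.imread('pics/top0.png')[160:225,195:370]
cv2.imwrite('pics/crop1.png',cv2.resize(a,None,fx=4.5,fy=4.5,interpolation=cv2.INTER_CUBIC))
```

```text
A [[0.649  0.0065 0.008 ]]
B [[0.4527 0.0963 0.008 ]]
C [[ 0.4748 -0.1032  0.018 ]]
tile [[0.4529 0.3077 0.014 ]]
tilesmall [[0.4404 0.5133 0.014 ]]
[[0.519 0.342 0.014]
 [0.51  0.253 0.014]
 [0.39  0.271 0.014]
 [0.406 0.36  0.014]]
```

View pics/crop1.png

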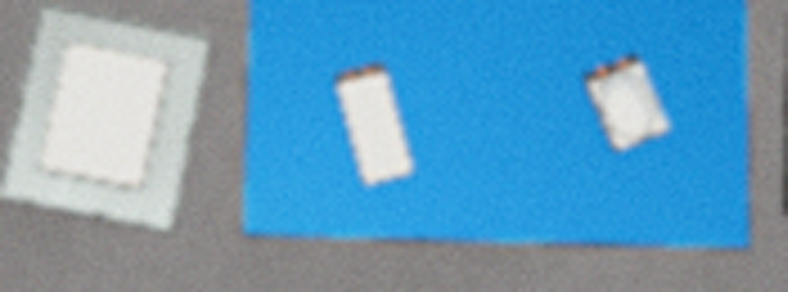

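The crop shows the bevelled, short cell C at crop (627,105) with its strip at the upper end. Cell B at (375,125) is flat. The large white tile in its steel tray is at (105,115). So C is confirmed as the swollen one, and I'll go over it.

```bash
cat >> h.py <<'E'
def go(pos,yawy):
    "shift/turn units to bring TCP to pos, pointing down, tool y at yawy deg"
    s=state(); q=s['tool_rot']; C=R.from_quat([q[1],q[2],q[3],q[0]])
    a=np.radians(yawy); y=np.array([np.cos(a),np.sin(a),0]); z=np.array([0,0,-1.])
    G=R.from_matrix(np.c_[np.cross(y,z),y,z])
    print('shift',(C.inv().apply(np.array(pos)-s['tool_pos'])/.025).round(3),'turn',(np.degrees((C.inv()*G).as_rotvec())/8).round(3))
E
python3 -c "
from h import *
go([.475,-.103,.23],118)"
```

```text
shift [-19.094 -21.301   0.042] turn [-0.011 -0.007 -6.392]
```

jog_arm(
  targets=[
    [[-19.1,-21.3,0],[0,0,-6.4],100],
    [[-19.1,-21.3,0],[0,0,-6.4],100],
    [[-19.1,-21.3,0],[0,0,-6.4],100],
    [[-19.1,-21.3,0],[0,0,-6.4],100],
    [[-19.1,-21.3,0],[0,0,-6.4],100],
    [[-19.1,-21.3,0],[0,0,-6.4],100],
    [[-19.1,-21.3,0],[0,0,-6.4],100],
    [[-19.1,-21.3,0],[0,0,-6.4],100],
  ],
)

```text
time: 1.1
tool_pos: [0.4007, 0.1175, 0.2312]
tool_rot: [0.0, -0.243, 0.97, -0.0]
contact_force: [0.3, 0.0, 0.1]
gripper_width: 0.999
grasp_force: 0.0
```

```bash
python3 -c "
from h import *
go([.475,-.103,.23],118)"
```

```text
shift [ 1.53  -9.18   0.049] turn [-0.001  0.003  0.011]
```

jog_arm(
  targets=[
    [[1.5,-9.2,0],[0,0,0],100],
    [[1.5,-9.2,0],[0,0,0],100],
    [[1.5,-9.2,0],[0,0,0],100],
    [[1.5,-9.2,0],[0,0,0],100],
    [[1.5,-9.2,0],[0,0,0],100],
    [[1.5,-9.2,0],[0,0,0],100],
  ],
)

```text
time: 1.85
tool_pos: [0.4754, -0.1007, 0.2309]
tool_rot: [-0.0, -0.242, 0.97, 0.001]
contact_force: [-0.3, 0.1, -0.4]
gripper_width: 1.0
grasp_force: 0.0
```

Run:
```python
from h import *
s,p,d=grab('wrist','w1.png'); print(s['tool_pos'],s['tool_rot'])
np.save('d1.npy',d)
a=cv2.imread('pics/w1.png');cv2.imwrite('pics/w1b.png',cv2.resize(a,(800,600),interpolation=cv2.INTER_CUBIC))
```

```text
[ 0.47540353 -0.10068021  0.23094414] [-4.23406852e-04 -2.42412141e-01  9.70173094e-01  5.85973326e-04]
```

View pics/w1b.png

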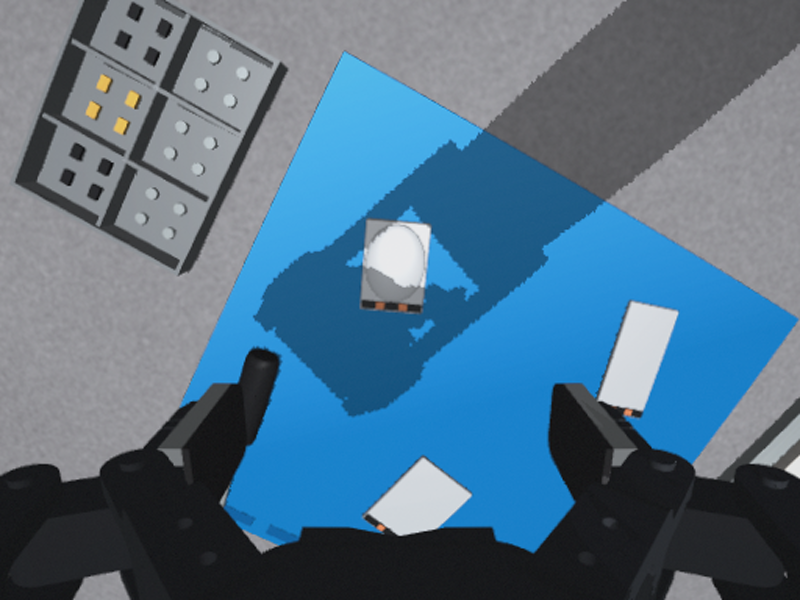

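The wrist picture shows the domed cell with its rim corners at about (368,218), (432,224), (425,313) and (360,309) in 800x600. The strip is on the lower edge. The screwdriver and the other cells are clear of the fingers.

Run:
```python
from h import *
s=state(); d=np.load('d1.npy')
px=np.array([(368,218),(432,224),(425,313),(360,309)])*.64
w=plane('wrist',s,px,.013); print(w.round(4)); L=np.linalg.norm
print('sides',[L(w[i]-w[(i+1)%4]).round(4) for i in range(4)])
c=w.mean(0); v=(w[3]-w[0]+w[2]-w[1]); yaw=np.degrees(np.arctan2(v[1],v[0])); print('c',c,'yaw',yaw)
print('dome/mat z',deep('wrist',s,[(396*.64,258*.64),(330*.64,230*.64)],d).round(4))
np.save('cell.npy',[*c[:2],yaw])
go([c[0],c[1],.08],yaw+90)
```

```text
[[ 0.457  -0.1345  0.013 ]
 [ 0.4396 -0.0932  0.013 ]
 [ 0.4985 -0.0663  0.013 ]
 [ 0.5182 -0.1095  0.013 ]]
sides [np.float64(0.0449), np.float64(0.0648), np.float64(0.0475), np.float64(0.0661)]
c [ 0.47833864 -0.10087697  0.013     ] yaw 23.385669556132445
dome/mat z [[ 0.4721 -0.1044  0.017 ]
 [ 0.4785 -0.1548  0.0033]]
shift [-0.093 -0.083  6.044] turn [ 0.007 -0.002  0.592]
```

Side lengths come out at about 46 x 65 mm, the dome at 17 mm and the mat at 3 mm, all as they should be. Next I descend part way, pre-close, and look for the fingertips.

jog_arm(
  targets=[
    [[-0.1,-0.1,2],[0,0,0.6],64],
    [[-0.1,-0.1,4],[0,0,0.6],64],
    [[-0.1,-0.1,6],[0,0,0.6],64],
    [[-0.1,-0.1,6],[0,0,0.6],64],
    [[-0.1,-0.1,6],[0,0,0.6],64],
  ],
)

```text
time: 2.52
tool_pos: [0.4804, -0.1019, 0.0836]
tool_rot: [0.001, -0.202, 0.979, -0.001]
contact_force: [0.2, 0.0, -0.6]
gripper_width: 0.64
grasp_force: 0.0
```

Run:
```python
from h import *
s,p,d=grab('wrist','w2.png'); np.save('d2.npy',d); print(s['gripper_width'],s['tool_pos'])
a=cv2.imread('pics/w2.png');cv2.imwrite('pics/w2b.png',cv2.resize(a,(800,600),interpolation=cv2.INTER_CUBIC))
c=camera_params('wrist'); H=np.array(c['hand_eye']); K,D,T=KT('wrist',s)
v,u=np.nonzero(d>0); n=cv2.undistortPoints(np.c_[u,v].astype(float).reshape(-1,1,2),K,D).reshape(-1,2)
P=(np.c_[n,np.ones(len(n))]*d[v,u][:,None])@H[:3,:3].T+H[:3,3]
m=(abs(P[:,0])<.02)&(abs(P[:,1])>.02)&(abs(P[:,1])<.06)&(P[:,2]<.03)&(P[:,2]>-.06)
for sg in (1,-1):
    q=P[m&(P[:,1]*sg>0)]; print(sg,len(q),np.percentile(q[:,2],[50,95,99,100]).round(4), 'inner y',np.abs(q[q[:,2]>-.03,1]).min() if (q[:,2]>-.03).any() else None)
```

```text
0.6396818811681956 [ 0.48036839 -0.10188711  0.08356877]
1 6889 [-0.0539 -0.0138 -0.0069 -0.0027] inner y 0.02543838037303945
-1 6734 [-0.0537 -0.0138 -0.0071 -0.0026] inner y 0.02831624972364686
```

View pics/w2b.png

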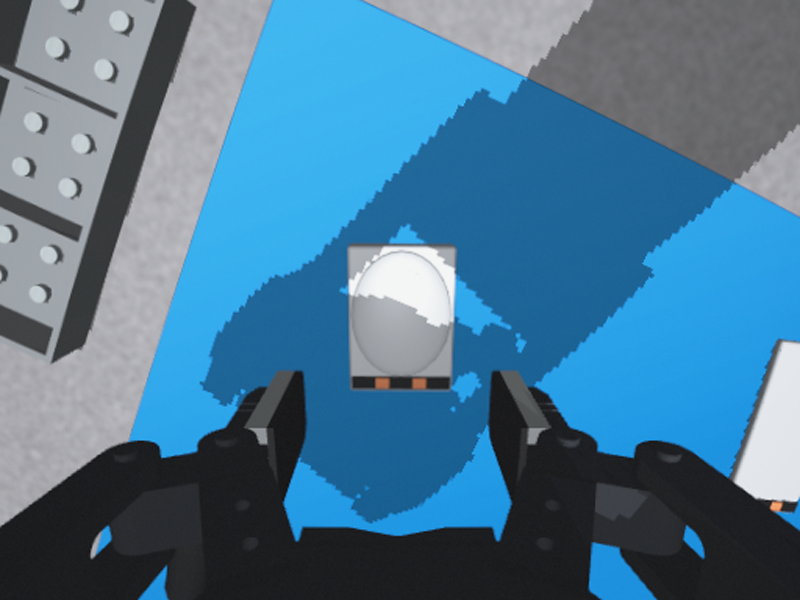

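The cell is centred between the fingers, with rim corners (349,246), (456,247), (450,390) and (351,389). The tips sit about 3 mm behind the TCP at 64%.

Run:
```python
from h import *
s=state()
w=plane('wrist',s,np.array([(348,246),(456,247),(450,390),(351,389)])*.64,.013); L=np.linalg.norm
print('sides',[L(w[i]-w[(i+1)%4]).round(4) for i in range(4)])
c=w.mean(0); v=(w[3]-w[0]+w[2]-w[1]); yaw=np.degrees(np.arctan2(v[1],v[0])); print(c,yaw)
go([c[0],c[1],.003],yaw+90)
np.save('cell.npy',[*c[:2],yaw])
```

```text
sides [np.float64(0.0452), np.float64(0.0649), np.float64(0.0448), np.float64(0.0649)]
[ 0.47985542 -0.10269709  0.013     ] 22.864274590404307
shift [0.061 0.017 3.257] turn [-0.023  0.024  0.057]
```

jog_arm(
  targets=[
    [[0.05,0.06,1],[0,0,0.05],64],
    [[0.05,0.06,2],[0,0,0.05],64],
    [[0.05,0.06,2.6],[0,0,0.05],64],
    [[0.05,0.06,2.9],[0,0,0.05],64],
    [[0.05,0.06,3.1],[0,0,0.05],64],
    [[0.05,0.06,3.2],[0,0,0.05],64],
    [[0.05,0.06,3.2],[0,0,0.05],64],
  ],
)

```text
time: 3.45
tool_pos: [0.4777, -0.1015, 0.0018]
tool_rot: [0.0, -0.198, 0.98, -0.0]
contact_force: [0.3, -1.1, 0.7]
gripper_width: 0.641
grasp_force: 0.0
```

```bash
python3 -c "
from h import *
c=np.load('cell.npy')
go([c[0],c[1],.003],c[2]+90); s=state(); print(s['tool_pos'],s['contact_force'],s['gripper_width'])"
```

```text
shift [-0.061 -0.078 -0.048] turn [-0.002  0.002 -0.   ]
[ 0.47769923 -0.10147741  0.00178655] [ 0.31118678 -1.1265421   0.73977853] 0.6405148626543908
```

jog_arm(
  targets=[
    [[0,0,0],[0,0,0],60],
    [[0,0,0],[0,0,0],58],
    [[0,0,0],[0,0,0],57],
    [[0,0,0],[0,0,0],56],
    [[0,0,0],[0,0,0],56],
  ],
)

```text
time: 4.08
tool_pos: [0.4775, -0.1014, 0.0015]
tool_rot: [0.0, -0.198, 0.98, -0.0]
contact_force: [-0.3, 0.1, 0.5]
gripper_width: 0.563
grasp_force: 0.0
```

jog_arm(
  targets=[
    [[0,0,0],[0,0,0],55],
    [[0,0,0],[0,0,0],55],
  ],
)

```text
time: 4.32
tool_pos: [0.4775, -0.1014, 0.0015]
tool_rot: [-0.0, -0.198, 0.98, 0.0]
contact_force: [0.6, -1.4, -0.1]
gripper_width: 0.551
grasp_force: 0.0
```

jog_arm(
  targets=[
    [[0,0,0],[0,0,0],54.4],
    [[0,0,0],[0,0,0],54.4],
  ],
)

```text
time: 4.58
tool_pos: [0.4775, -0.1014, 0.0015]
tool_rot: [-0.0, -0.198, 0.98, -0.0]
contact_force: [-0.4, -0.4, -0.1]
gripper_width: 0.544
grasp_force: 0.0
```

jog_arm(
  targets=[
    [[0,0,0],[0,0,0],54],
    [[0,0,0],[0,0,0],54],
  ],
)

```text
time: 4.82
tool_pos: [0.4774, -0.1014, 0.0015]
tool_rot: [-0.0, -0.198, 0.98, 0.0]
contact_force: [-0.5, -0.1, -0.3]
gripper_width: 0.542
grasp_force: 0.0
```

jog_arm(
  targets=[
    [[0,0,0],[0,0,0],53.7],
    [[0,0,0],[0,0,0],53.7],
  ],
)

```text
time: 5.08
tool_pos: [0.4775, -0.1014, 0.0015]
tool_rot: [-0.0, -0.198, 0.98, 0.0]
contact_force: [-0.6, -0.1, 0.3]
gripper_width: 0.538
grasp_force: 2.9
```

jog_arm(
  targets=[
    [[0,0,0],[0,0,0],53.5],
    [[0,0,0],[0,0,0],53.5],
  ],
)

```text
time: 5.32
tool_pos: [0.4775, -0.1014, 0.0016]
tool_rot: [0.0, -0.198, 0.98, -0.0]
contact_force: [0.1, 1.0, 1.2]
gripper_width: 0.534
grasp_force: 6.5
```

```bash
python3 -c "
from h import *
s=state(); print(s['grasp_force'],s['gripper_width'])"
```

```text
6.454259231686592 0.534031607029175
```

6.5 N is within the holding range, so I lift.

jog_arm(
  targets=[
    [[0,0,-0.2],[0,0,0],53.5],
    [[0,0,-0.6],[0,0,0],53.5],
    [[0,0,-1.2],[0,0,0],53.5],
    [[0,0,-1.9],[0,0,0],53.5],
    [[0,0,-2.7],[0,0,0],53.5],
    [[0,0,-3.4],[0,0,0],53.5],
    [[0,0,-3.8],[0,0,0],53.5],
    [[0,0,-4],[0,0,0],53.5],
  ],
)

```text
time: 6.32
tool_pos: [0.4777, -0.1015, 0.1024]
tool_rot: [0.0, -0.198, 0.98, -0.0]
contact_force: [-0.5, -0.5, -1.2]
gripper_width: 0.539
grasp_force: 6.4
```

Run:
```python
from h import *
s,p,d=grab('wrist','w3.png'); np.save('d3.npy',d); print(s['grasp_force'],s['tool_pos'],s['contact_force'])
a=cv2.imread('pics/w3.png');cv2.imwrite('pics/w3b.png',cv2.resize(a,(800,600),interpolation=cv2.INTER_CUBIC))
w=plane('top',s,np.array([(195+72/4.5,160+44/4.5),(195+166/4.5,160+58/4.5),(195+140/4.5,160+185/4.5),(195+42/4.5,160+168/4.5)]),.014)
L=np.linalg.norm
print(w.round(4),[L(w[i]-w[(i+1)%4]).round(4) for i in range(4)],w.mean(0))
v=w[0]-w[3]+w[1]-w[2]; yaw=np.degrees(np.arctan2(v[1],v[0])); print(yaw)
go([*w.mean(0)[:2],.15],yaw+90)
```

```text
6.439810171723366 [ 0.4777126  -0.10147434  0.1023605 ] [-0.50384679 -0.48115644 -1.18531553]
[[0.5118 0.3358 0.014 ]
 [0.5025 0.261  0.014 ]
 [0.4004 0.2779 0.014 ]
 [0.4118 0.3552 0.014 ]] [np.float64(0.0754), np.float64(0.1035), np.float64(0.0781), np.float64(0.1019)] [0.45661255 0.3074713  0.014     ]
-10.177203394017045
shift [-5.576 15.401 -1.908] turn [-4.00e-03  7.00e-03  4.13e+00]
```

View pics/w3b.png

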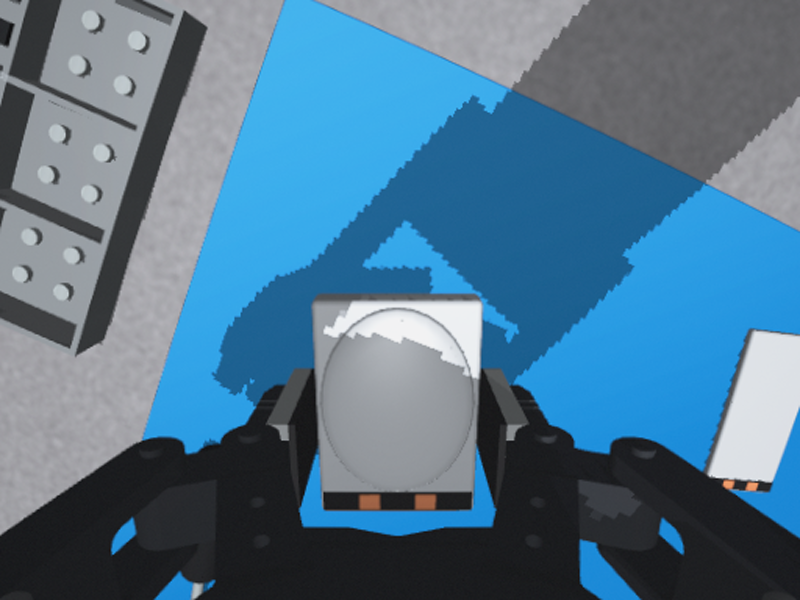

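The cell is held level between the pads, with the strip at about (397,500). I carry it toward the tile in smooth steps.

jog_arm(
  targets=[
    [[-0.1,0.3,-0.3],[0,0,0.1],53.5],
    [[-0.4,1.1,-0.8],[0,0,0.3],53.5],
    [[-0.9,2.4,-1.3],[0,0,0.7],53.5],
    [[-1.5,4,-1.7],[0,0,1.1],53.5],
    [[-2.1,5.7,-1.9],[0,0,1.6],53.5],
    [[-2.7,7.4,-1.9],[0,0,2.0],53.5],
    [[-3.3,9.1,-1.9],[0,0,2.4],53.5],
    [[-3.8,10.6,-1.9],[0,0,2.8],53.5],
  ],
)

```text
time: 7.38
tool_pos: [0.4611, 0.1816, 0.1487]
tool_rot: [-0.0, -0.003, 1.0, -0.0]
contact_force: [0.6, 0.8, -0.4]
gripper_width: 0.538
grasp_force: 6.5
```

```bash
python3 -c "
from h import *
go([.4566,.3075,.15],79.8); print(state()['grasp_force'])"
```

```text
shift [ 0.148  5.036 -0.053] turn [-1.000e-03 -7.000e-03  1.322e+00]
6.468507349491119
```

jog_arm(
  targets=[
    [[0,1.2,0],[0,0,0.3],53.5],
    [[0,2.3,0],[0,0,0.6],53.5],
    [[0.1,3.3,0],[0,0,0.9],53.5],
    [[0.1,4.1,0],[0,0,1.1],53.5],
    [[0.1,4.6,0],[0,0,1.2],53.5],
    [[0.1,4.8,0],[0,0,1.3],53.5],
    [[0.1,4.9,0],[0,0,1.3],53.5],
    [[0.1,4.9,0],[0,0,1.3],53.5],
  ],
)

```text
time: 8.38
tool_pos: [0.4586, 0.3018, 0.149]
tool_rot: [-0.0, 0.087, 0.996, -0.0]
contact_force: [0.5, 0.1, -0.1]
gripper_width: 0.534
grasp_force: 6.5
```

Run:
```python
from h import *
s,p,d=grab('wrist','w4.png'); np.save('d4.npy',d); print(s['grasp_force'],s['tool_pos'],s['contact_force'])
a=cv2.imread('pics/w4.png');cv2.imwrite('pics/w4b.png',cv2.resize(a,(800,600),interpolation=cv2.INTER_CUBIC))
```

```text
6.4716605097055435 [0.45861923 0.30184304 0.1489645 ] [ 0.47104604  0.06884788 -0.0900175 ]
```

View pics/w4b.png

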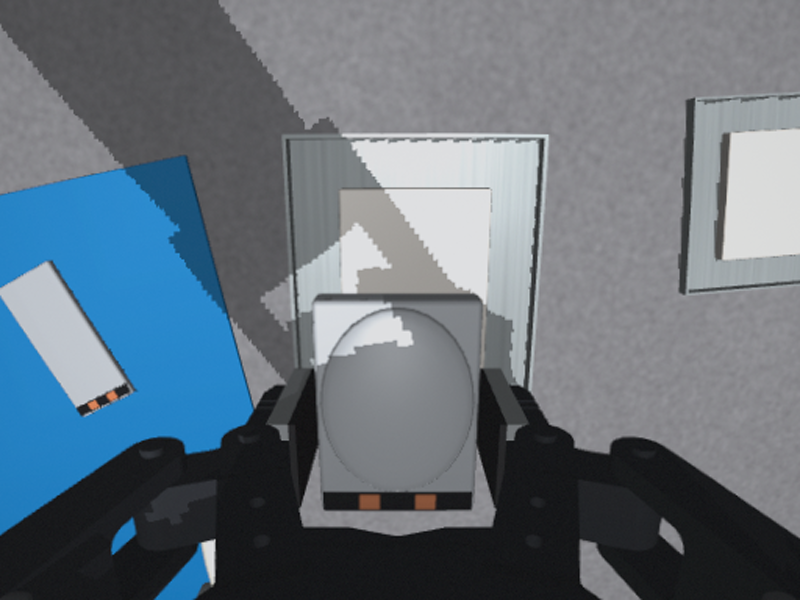

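The tile's near corners are at (341,188) and (491,188), and the tray's at (283,135) and (549,135). The held cell's rim corners are at (313,298), (482,298), (472,510) and (323,510).

Run:
```python
from h import *
s=state(); L=np.linalg.norm
t=plane('wrist',s,np.array([(341,188),(491,188),(341,285),(490.5,285)])*.64,.014)
print(t.round(4),'width',L(t[0]-t[1]))
e=t[1]-t[0]; e/=L(e); n=np.array([-e[1],e[0],0]); n=n if n@(t[2]-t[0])>0 else -n
ct=(t[0]+t[1])/2+.052*n; yt=np.degrees(np.arctan2(n[1],n[0]))
print('tile',ct,yt,'sideyaws',[np.degrees(np.arctan2(*(t[i+2]-t[i])[1::-1])) for i in (0,1)])
r=plane('wrist',s,np.array([(283,135),(549,135)])*.64,.012); print('tray w',L(r[0]-r[1]), 'ctr',r.mean(0)+.08*n)
c=plane('wrist',s,np.array([(313,298),(482,298),(472,510),(323,510)])*.64,s['tool_pos'][2]+.0115)
print('cell sides',[L(c[i]-c[(i+1)%4]).round(4) for i in range(4)])
cc=c.mean(0); v=c[3]-c[0]+c[2]-c[1]; yc=np.degrees(np.arctan2(v[1],v[0])); print('cell',cc,yc,'off TCP',cc-s['tool_pos'])
q=s['tool_rot']; C=R.from_quat([q[1],q[2],q[3],q[0]])
D=ct-cc; D[2]=0; print('shift',C.inv().apply(D)/.025,'turn',-(yt-yc)/8)
```

```text
[[0.3993 0.281  0.014 ]
 [0.413  0.3592 0.014 ]
 [0.4509 0.2705 0.014 ]
 [0.4652 0.3522 0.014 ]] width 0.07937952610872798
tile [0.45735749 0.31117942 0.014     ] -9.919323938752337 sideyaws [np.float64(-11.513230025508776), np.float64(-7.695320085208659)]
tray w 0.13895595723960885 ctr [0.45803133 0.31099226 0.012     ]
cell sides [np.float64(0.0444), np.float64(0.0653), np.float64(0.0445), np.float64(0.0653)]
cell [0.45922844 0.30086642 0.16048403] -9.958025977647505 off TCP [ 0.00060411 -0.00088629  0.0115    ]
shift [ 1.45083970e-01  3.93349624e-01 -1.01969443e-04] turn -0.004837754861896082
```

jog_arm(
  targets=[
    [[0.15,0.3,0.3],[0,0,0],53.5],
    [[0.15,0.4,1],[0,0,0],53.5],
    [[0.15,0.4,1.9],[0,0,0],53.5],
    [[0.15,0.4,2.9],[0,0,0],53.5],
    [[0.15,0.4,3.8],[0,0,0],53.5],
    [[0.15,0.4,4.4],[0,0,0],53.5],
    [[0.15,0.4,4.7],[0,0,0],53.5],
    [[0.15,0.4,4.8],[0,0,0],53.5],
  ],
)

```text
time: 9.43
tool_pos: [0.4566, 0.3127, 0.0287]
tool_rot: [-0.0, 0.087, 0.996, -0.0]
contact_force: [-0.2, -0.2, -1.3]
gripper_width: 0.535
grasp_force: 6.5
```

jog_arm(
  targets=[
    [[0,0,0],[0,0,0],53.5],
    [[0,0,0],[0,0,0],53.5],
  ],
)

```text
time: 9.68
tool_pos: [0.4572, 0.313, 0.0299]
tool_rot: [0.001, 0.087, 0.996, 0.0]
contact_force: [-0.3, -0.2, -0.1]
gripper_width: 0.537
grasp_force: 6.5
```

Run:
```python
from h import *
s,p,d=grab('wrist','w5.png'); print(s['grasp_force'],s['tool_pos'],s['contact_force'])
a=cv2.imread('pics/w5.png');cv2.imwrite('pics/w5b.png',cv2.resize(a,(800,600),interpolation=cv2.INTER_CUBIC))
go([.4589,.3117,.0125],80)
```

```text
6.468843966722488 [0.4572143  0.31300178 0.02988814] [-0.29310498 -0.16256732 -0.14057167]
shift [-0.077 -0.039  0.694] turn [0.007 0.009 0.008]
```

View pics/w5b.png

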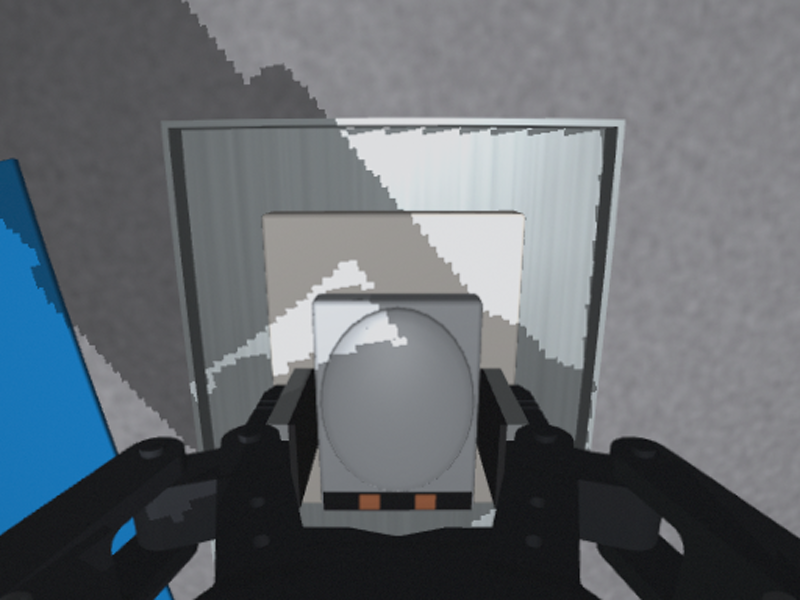

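The tile's near corners are now at (264,213) and (524,213), and the cell rim is as before.

Run:
```python
from h import *
s=state(); L=np.linalg.norm
t=plane('wrist',s,np.array([(264,213),(524,213)])*.64,.014); print(L(t[0]-t[1]))
e=t[1]-t[0]; e/=L(e); n=np.array([-e[1],e[0],0]); n=n if n[0]>0 else -n
ct=t.mean(0)+.052*n; yt=np.degrees(np.arctan2(n[1],n[0]))
c=plane('wrist',s,np.array([(313,298),(482,298),(472,510),(323,510)])*.64,s['tool_pos'][2]+.0115)
cc=c.mean(0); v=c[3]-c[0]+c[2]-c[1]; yc=np.degrees(np.arctan2(v[1],v[0]))
q=s['tool_rot']; C=R.from_quat([q[1],q[2],q[3],q[0]])
D=ct-cc; D[2]=0; print(ct,yt,cc,yc,'shift',C.inv().apply(D)/.025)
```

```text
0.07938541112964273
[0.45704356 0.31112324 0.014     ] -9.96028692743564 [0.45773395 0.3120919  0.04134432] -9.93068737853336 shift [ 2.05154228e-02 -4.29305784e-02 -6.55358405e-05]
```

jog_arm(
  targets=[
    [[0,-0.04,0.2],[0,0,0],53.5],
    [[0,-0.04,0.4],[0,0,0],53.5],
    [[0,-0.04,0.55],[0,0,0],53.5],
    [[0,-0.04,0.62],[0,0,0],53.5],
    [[0,-0.04,0.62],[0,0,0],53.5],
    [[0,-0.04,0.62],[0,0,0],53.5],
  ],
)

```text
time: 10.48
tool_pos: [0.4566, 0.3118, 0.0137]
tool_rot: [0.0, 0.087, 0.996, 0.0]
contact_force: [-0.3, 0.6, -0.6]
gripper_width: 0.536
grasp_force: 6.5
```

jog_arm(
  targets=[
    [[0,0,0.02],[0,0,0],53.5],
    [[0,0,0.02],[0,0,0],53.5],
  ],
)

```text
time: 10.72
tool_pos: [0.4564, 0.3117, 0.0131]
tool_rot: [0.0, 0.087, 0.996, 0.0]
contact_force: [0.5, -0.5, -0.4]
gripper_width: 0.538
grasp_force: 6.5
```

jog_arm(
  targets=[
    [[0,0,0.02],[0,0,0],53.5],
    [[0,0,0.02],[0,0,0],53.5],
  ],
)

```text
time: 10.98
tool_pos: [0.4565, 0.3117, 0.0126]
tool_rot: [0.0, 0.087, 0.996, 0.0]
contact_force: [-0.3, 0.3, -0.6]
gripper_width: 0.533
grasp_force: 6.5
```

jog_arm(
  targets=[
    [[0,0,0.01],[0,0,0],53.5],
    [[0,0,0.01],[0,0,0],53.5],
  ],
)

```text
time: 11.22
tool_pos: [0.4565, 0.3117, 0.0125]
tool_rot: [-0.0, 0.087, 0.996, -0.0]
contact_force: [-1.0, -1.0, 3.2]
gripper_width: 0.538
grasp_force: 6.8
```

Run:
```python
from h import *
for i in range(4):
    s,p,d=grab('side'); print(s['contact_force'],s['tool_pos'][2])
```

```text
[-1.03556006 -0.9540989   3.22463418] 0.012535029830399762
[-1.93454485 -0.81252164  3.15074694] 0.012530279649415024
[-2.11329257 -1.62609062  3.63154825] 0.0125500567582742
[-1.89163079 -0.81377567  3.70641114] 0.01255268141763033
```

jog_arm(
  targets=[
    [[0,0,0.01],[0,0,0],53.5],
    [[0,0,0.01],[0,0,0],53.5],
  ],
)

```text
time: 11.68
tool_pos: [0.4565, 0.3118, 0.0126]
tool_rot: [-0.0, 0.087, 0.996, -0.0]
contact_force: [-2.9, -1.8, 6.3]
gripper_width: 0.535
grasp_force: 7.1
```

Run:
```python
from h import *
for i in range(4):
    s,p,d=grab('side'); print(s['contact_force'],s['tool_pos'][2])
```

```text
[-2.93226295 -1.77128593  6.2596977 ] 0.012551969005340793
[-2.52407033 -1.81296677  5.3949523 ] 0.012530669049239544
[-1.67801979 -1.30002038  6.88383673] 0.01253461140421689
[-2.56730144 -0.88559016  5.54429667] 0.012558850629929105
```

Contact is made. I ease the press off, then open gradually.

jog_arm(
  targets=[
    [[0,0,-0.015],[0,0,0],53.5],
    [[0,0,-0.015],[0,0,0],53.5],
  ],
)

```text
time: 12.12
tool_pos: [0.4565, 0.3117, 0.0126]
tool_rot: [0.0, 0.087, 0.996, 0.0]
contact_force: [-2.1, -0.5, 3.8]
gripper_width: 0.538
grasp_force: 7.0
```

jog_arm(
  targets=[
    [[0,0,0],[0,0,0],53.8],
    [[0,0,0],[0,0,0],54.2],
    [[0,0,0],[0,0,0],55],
    [[0,0,0],[0,0,0],57],
    [[0,0,0],[0,0,0],60],
    [[0,0,0],[0,0,0],63],
    [[0,0,0],[0,0,0],65],
    [[0,0,0],[0,0,0],65],
  ],
)

```text
time: 13.12
tool_pos: [0.4564, 0.3117, 0.0124]
tool_rot: [0.0, 0.087, 0.996, 0.0]
contact_force: [-0.1, -0.6, 0.4]
gripper_width: 0.647
grasp_force: 0.0
```

jog_arm(
  targets=[
    [[0,0,-0.2],[0,0,0],65],
    [[0,0,-0.6],[0,0,0],65],
    [[0,0,-1.2],[0,0,0],65],
    [[0,0,-2],[0,0,0],65],
    [[0,0,-3],[0,0,0],65],
    [[0,0,-4],[0,0,0],65],
    [[0,0,-5],[0,0,0],65],
    [[0,0,-5],[0,0,0],65],
  ],
)

```text
time: 14.12
tool_pos: [0.4583, 0.3127, 0.1414]
tool_rot: [0.003, 0.087, 0.996, 0.002]
contact_force: [-0.1, 1.0, -0.4]
gripper_width: 0.648
grasp_force: 0.0
```

Run:
```python
from h import *
s,p,d=grab('wrist','w6.png'); print(s['tool_pos'],s['time'])
a=cv2.imread('pics/w6.png');cv2.imwrite('pics/w6b.png',cv2.resize(a,(800,600),interpolation=cv2.INTER_CUBIC))
```

```text
[0.45834813 0.31269244 0.1414238 ] 14.125
```

View pics/w6b.png

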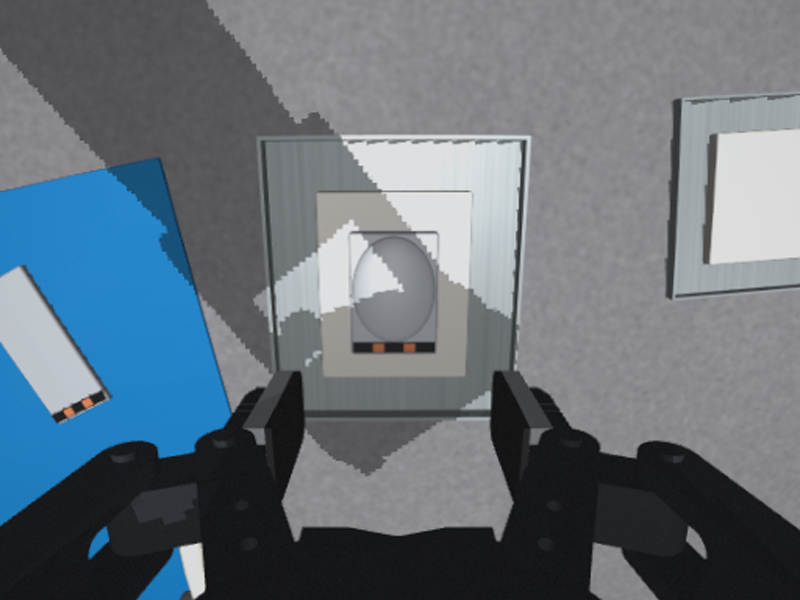

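Run:
```python
from h import *
s=state()
t=plane('wrist',s,np.array([(317,191),(472,191),(466,377),(323,377)])*.64,.014)
c=plane('wrist',s,np.array([(350,232),(438,232),(435,353),(353,353)])*.64,.024)
for w in (t,c):
    v=w[3]-w[0]+w[2]-w[1]; print(w.mean(0),np.degrees(np.arctan2(v[1],v[0])),[np.linalg.norm(w[i]-w[(i+1)%4]).round(4) for i in range(4)])
```

```text
[0.4546745  0.31042682 0.014     ] -10.0184956711031 [np.float64(0.0792), np.float64(0.1023), np.float64(0.0805), np.float64(0.1023)]
[0.45543232 0.31006703 0.024     ] -10.033585549215717 [np.float64(0.0441), np.float64(0.0644), np.float64(0.0438), np.float64(0.0644)]
```

The cell lies within 1 mm of the tile's centre, aligned with it, bulge up. I hand it in.

```bash
python3 -c "
from plant import *
print(job_done())"
```

```text
the job is handed in; nothing more can be done
None
```

The swollen cell lies flat, bulge up, within about 1 mm of the tile's centre and along its length, gripped at no more than about 7 N by the readings and set down with a brief touch of about 6–7 N; the flat cells were not touched, and the job is handed in at about 14 s.

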